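# Press the putty knife home in its foam tray

## Robot

A 6-joint arm with a two-finger parallel gripper is mounted at the origin on a cart in front of the work surface, level with it; the furniture and walls round the work are solid. World frame = base frame: x ahead of the robot, y to its left, z up, the work surface at z = 0. Lengths are in m, angles in rad, forces in N, time in s.
With the tool pointing down it reaches from about 0.325 to 0.85 m from the base axis. Payload 4.4 kg.
Tool frame: the origin (TCP) lies midway between the tips of the shut fingers; the grasp point (between the pads) lies 19 mm behind it; z points along the fingers, y is the line along which they close (so a half turn about z gives the same grasp; the last joint's range is limited). The gripper opens to 94 mm and grips with 3 to 60 N. Pads are 16 mm wide; open, the fingers measure 119 mm over their backs; the gripper's body (75 mm by 177 mm) begins 78 mm behind the grasp point.
Start: joints at [1.01, 0.207, 1.542, -0, 1.393, -0.15], TCP at [0.229, 0.527, 0.205] pointing down, gripper open.
Joint ranges: [-2.73, 2.73], [-0.86, 2.22], [0.23, 2.46], [-1.11, 4.25], [0.08, 2.63], [-2.82, 2.82]. Speed limits (rad/s): [2.79, 2.79, 3.14, 3.14, 3.14, 3.14].

## Interface

Orientations are given as a unit quaternion [x, y, z, w].
In Python, from plant import env gives the robot as it stands.
- The arm moves only by the tool step_arm, never from a script. Its argument "plan" is a list that holds one entry, the list of rows, each a list of 4 numbers: the shift along the tool's x, y, z each as a share of 100 mm, from -1 to 1, then the turn about the tool's z as a share of pi rad, from -1 to 1. In form: [[[tx, ty, tz, twist], ...]]. A call has 1 to 20 rows; each row shifts and turns the commanded pose from where the row before left it, along the tool's axes as they then stand; what a row does not reach is not made up. A row lasts 1/12 s, in which the tool goes at most 41.7 mm and 7.16 degrees, less where a joint would pass 70% of its speed; a pose out of reach is approached as far as the arm can. A call with a number of a shift or a turn outside -1 to 1 is refused whole. A call with a gripper value outside its range is refused whole. "hand" is the opening, from 0 (shut) to 1 (fully open), set as the call begins (left out, the last holds). The fingers move at their own pace and stop on an object; the grip force is fixed at half the most. Time passes only in rows, so rows that do not move let the fingers close. It gives the time, the measured TCP pose, the force, the opening and the grip force at its end, in the units of the state.
- env.get_state(): the state, without advancing time (a new reading comes with each control period).
- env.camera(name): name is "scene" or "top" or "wrist"; returns the picture (384x512x3 uint8, red, green, blue); there is no depth.
- env.get_calibration(name): a dict with "K" (3x3 intrinsics, pixels), "R" (3x3) and "t" (3): a world point X has camera coordinates R X + t; the wrist camera has in their place "tool_from_camera" (4x4, takes a point from camera to tool coordinates, whose origin is the TCP and whose axes are the flange's). Camera axes: x right, y down, z forward; pixel columns grow to the right and rows downward; lengths in m; the calibration is good to about 2 mm. The wrist camera is an equidistant fisheye: a pixel r from the principal point sees the ray r / f radians off the axis. A picture is of the moment at which its call begins: read the wrist's pose just before it. get_calibration takes no time and is no camera call.
- env.sign_off(): hands the job in; it is judged then, once.
Trained networks look in the newest picture that a camera, given by its name, has taken for a name from the list of things; names that differ only in an ending like _2 or _b are one class to them, and where a whole thing is asked for, a point or a joint stands for the part that bears it (a point fixed in the world has none). Each returns a list of dicts, best first, with "score" (0 to 1); they miss things now and then, are a little off and sometimes report something else, mostly with a low value. They report only what shows in the picture. A call takes as long as a camera call.
- env.outline_of(camera, query): "pixels" (384x512 bool, what is visible of it) and "xy" ([column, row] in pixels, amid what is visible of it).
- env.mark_of(camera, query): "xy" ([column, row] in pixels: a listed point, or the origin of a listed thing).
The state is a dict: "time": time; "joints": joint angles; "qd": joint speeds; "effort": joint torques, N m; "eef_pos": TCP position; "eef_rot": TCP orientation; "ft_force": force on the tool from outside, world axes, zero at the start; "ft_torque": the same for the moment, N m; "gripper_width": opening from 0.0 (shut) to 1.0 (fully open); "gripper_force": force on a finger pad.
Only numpy, scipy, OpenCV 4.12 (cv2) and the standard library are available. Lean on these libraries where they do the work, as an engineer would, in place of code of your own. Each camera call takes 0.05 s, during which the arm holds its last target. There are 200 camera calls.

## Task

Put the putty knife away in the foam-lined tool tray: press it into the pocket cut to its outline until both the blade end and the handle end are fully home, the handle snapped down past the foam lips onto the pocket's floor. Do not crush the foam, and leave the tin, the tape roll and the sanding block where they are.

Things in the scene. Friction and masses are not known exactly. Their poses are not given: they have to be found in the camera images.
- knife: Loose putty knife, 210x60x20 mm, 0.09-0.15 kg, lying flat. Origin mid-length on its underside; +x to the blade, z up. Wooden handle x -105 to 8 mm: rounded section 22 wide, z 1 to 19, widest at z 10, tail rounded over 4 mm; grip it at x -45. Steel blade at z 9-11: neck 22-29 wide from x -4 to 27, then flaring to 60 wide at x 83-105.
- blade_end (a point): point on the putty knife, x = +100, z = +10 mm in its frame (near the blade's edge)
- handle_end (a point): point on the putty knife, x = -100, z = +10 mm in its frame (near the handle's tail)
- tray: Fixed shallow grey metal tray, 284 (x) x 158 (y) x 20 mm, walls 3 mm; origin at the centre of its underside, z up. In it lies a foam insert, 250x152 mm, black over blue, top 27 mm above the origin. The insert is shifted along tray x by an unmeasured -12 to +12 mm (end play; about 60 N to slide it). Its other slot, at y -40 mm, holds a yellow cutter.
- pocket (a point): Fixed to the tray (x 0, y 26, z 11 mm): centre of the knife's pocket, at its blue floor, if the insert is not shifted; axes as the tray's. Home: the knife's origin here (plus the insert's shift along x), blade to tray +x; the handle then stands 3 mm proud of the foam. Outline: 1.5 mm free beyond either end of the knife; handle slot 24.4 mm wide, 33 wide at the neck.
- scoops (a point): Unshifted centre of the finger scoops, at the foam's top (tray x -45, z 27 mm): from x -71 to -19 mm the slot is 84 mm wide down to the pocket's floor, so that fingers can hold the handle there. If the handle's tail is not yet in the slot (knife too far to -x), it rests on the foam's edge: the knife, held level, then stops 9 to 15 mm above home.
- tail_lips (a point): Unshifted middle of a pair of springy foam lips (tray x -95 to -75, z 22.5 mm) that stand 3 mm into the handle slot from both sides. Set in the slot and let go, the knife stops on the lips with its tail some 7 mm above home (the blade end droops). A push of 5 to 12 N down on the handle snaps it past a pair, which then holds it down.
- neck_lips (a point): Unshifted middle of the second, equal pair of lips (tray x -18 to -7, z 22.5 mm), at the neck end of the handle; push here as well.
- blade_pocket (a point): Unshifted middle of the blade's part of the pocket (tray x 66, z 18.5 mm: its floor), 64 mm wide at the far end and tapered to the neck. If the knife is too far to +x, the blade's edge catches on the foam about 7 mm above home.
- tin: Bystander: small green lever-lid tin, 63 mm across, 51 mm high; origin at the centre of its underside.
- tape: Bystander: roll of blue tape, 92 mm across, 30 mm high; origin at the centre of its underside.
- block: Bystander: sanding block, 64 x 102 x 26 mm; origin at the centre of its underside.

How it is judged:
By the outcome, as a careful person would: the job done as asked, in the order asked, and still so for the second after the job is handed in, with the robot touching nothing.
It also fails if it takes over 70 s, if anything falls off the work surface, if the arm or the gripper's body presses on something with over 40 N, if the wrist force passes 120 N, or if a joint passes its speed limit or range.

## Working session

There is one attempt and no reset: what is moved stays moved. The work goes in short steps, Python scripts to look and compute and a tool call to move; the robot and the scene stay as the last step left them, time stands still between calls to the robot, and variables do not carry over. Pictures are saved under pics/ and viewed, at most 10 in all, crops included, and the job is handed in when it is done.

Besides the shell and the picture viewer there is one more tool, called after "Emit:" as name([rows], argument=value, ...), one row to a line, values as JSON. step_arm: Moves the arm, as the interface text tells. Shift numbers are shares of 100 mm and turn numbers shares of pi rad, none past 1 either way. Its arguments: {"type":"object","properties":{"plan":{"type":"array","items":{"type":"array","items":{"type":"array","items":{"type":"number"}}}},"hand":{"type":"number"}},"required":["plan"]}

```bash
ls; mkdir -p pics; cat > h.py <<'E'
import numpy as np, cv2
from plant import env
from scipy.spatial.transform import Rotation as Ro
def save(n,f): 
    im=env.camera(n); cv2.imwrite(f'pics/{f}.png',im[:,:,::-1]); return im
def ray(cam,uv,st=None):
    c=env.get_calibration(cam);K=np.array(c['K'])
    d=np.linalg.inv(K)@np.array([uv[0],uv[1],1.])
    if cam=='wrist':
        r=np.hypot(d[0],d[1]); d=np.array([*(d[:2]/max(r,1e-9)*np.sin(r)),np.cos(r)])
        T=np.array(c['tool_from_camera']); R=Ro.from_quat(st['eef_rot']).as_matrix()
        return R@T[:3,3]+np.array(st['eef_pos']), R@T[:3,:3]@d
    R=np.array(c['R']);t=np.array(c['t'])
    return -R.T@t, R.T@d
def at_z(cam,uv,z,st=None):
    o,d=ray(cam,uv,st); return o+d*(z-o[2])/d[2]
E
python3 - <<'E'
from h import *
st=env.get_state(); print({k:np.round(v,3) for k,v in st.items()})
a=save('top','top0'); b=save('wrist','wrist0')
cv2.imwrite('pics/both0.png',cv2.resize(np.hstack([a,b]),(800,300))[:,:,::-1])
Z=dict(knife=.0,blade_end=.01,handle_end=.01,tray=0,pocket=.011,scoops=.027,tail_lips=.0225,neck_lips=.0225,blade_pocket=.0185,tin=0,tape=0,block=0)
for c in('top','wrist'):
  for q,z in Z.items():
    for m in env.mark_of(c,q)[:2]:
        print(c,q,round(m['score'],2),np.round(m['xy'],1),np.round(at_z(c,m['xy'],z,st),4)[:2])
E
```

```text
pics
{'time': np.float64(0.0), 'joints': array([ 1.011,  0.207,  1.543, -0.   ,  1.394, -0.151]), 'qd': array([-0.   , -0.   ,  0.001,  0.002,  0.002,  0.002]), 'effort': array([ 1.0000e-03, -3.7089e+01, -2.8141e+01,  7.0000e-02,  3.6000e-02,
       -0.0000e+00]), 'eef_pos': array([0.229, 0.527, 0.204]), 'eef_rot': array([ 0.203,  0.979, -0.001, -0.   ]), 'ft_force': array([-0.35 ,  0.224, -0.34 ]), 'ft_torque': array([0.012, 0.03 , 0.005]), 'gripper_force': np.float64(0.0), 'gripper_width': np.float64(1.001)}
top knife 0.92 [301.3 179.1] [ 0.4868 -0.3808]
top blade_end 0.73 [328.6 145.1] [ 0.5738 -0.4538]
top blade_end 0.48 [271.8 115.3] [ 0.6571 -0.3069]
top handle_end 0.66 [280.  203.5] [ 0.4236 -0.3224]
top handle_end 0.16 [188.3 178. ] [ 0.4964 -0.0828]
top tray 0.68 [200.1 158.2] [ 0.5494 -0.113 ]
top pocket 0.94 [190.7 165.6] [ 0.529  -0.0898]
top scoops 0.87 [189.9 177.1] [ 0.4973 -0.0906]
top tail_lips 0.76 [190.3 196.8] [ 0.4464 -0.09  ]
top neck_lips 0.57 [188.1 164. ] [ 0.532  -0.0855]
top blade_pocket 0.94 [190.2 139.2] [ 0.5977 -0.091 ]
top blade_pocket 0.53 [279.7 206.9] [ 0.4149 -0.3209]
top tin 0.56 [270.2 113.8] [ 0.6639 -0.303 ]
top tape 0.86 [259.1 248. ] [ 0.3081 -0.2648]
top tape 0.22 [188.  178.9] [ 0.4948 -0.0797]
top block 0.6 [309.8 264.3] [ 0.263  -0.3964]
```

View pics/both0.png

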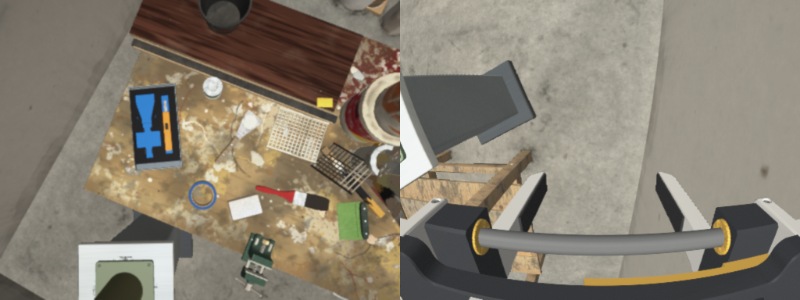

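```bash
python3 - <<'E'
import cv2
im=cv2.imread('pics/top0.png')
cv2.imwrite('pics/crop0.png',cv2.resize(im[90:290,140:360],None,fx=3.0,fy=3.0,interpolation=cv2.INTER_CUBIC)[:600])
E
```

```text
(no output)
```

View pics/crop0.png

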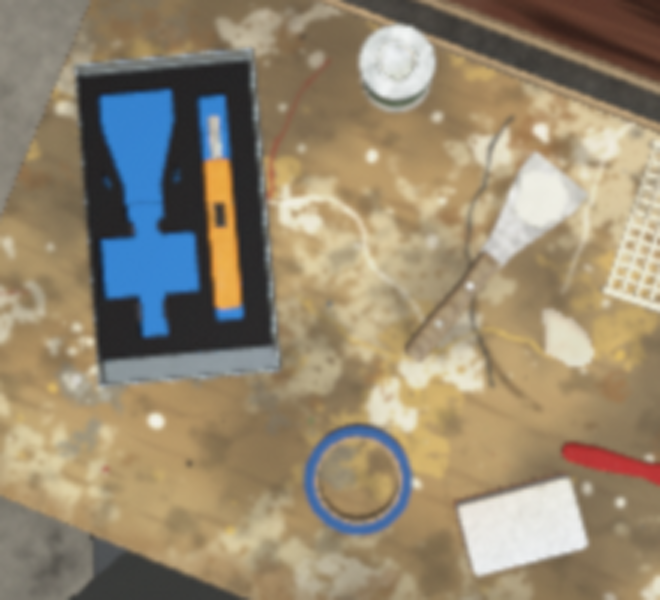

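Top view: the tray is at the left (crop ~180,215) with the foam pushed towards +x. The knife lies at crop ~(490,250), tail at (408,347) and blade at (562,170), and its surroundings are free of obstacles. I'll move over the knife first.

Emit:
step_arm([
  [[0,0,0,0.033],[0,0,0,0.033],[0,0,0,0.033],[-0.33,-0.22,0,0],[-0.33,-0.22,0,0],[-0.33,-0.22,0,0],[-0.33,-0.22,0,0],[-0.33,-0.22,0,0],[-0.33,-0.22,0,0],[-0.33,-0.22,0,0],[-0.33,-0.22,0,0],[-0.33,-0.22,0,0],[-0.33,-0.22,0,0],[-0.33,-0.22,0,0],[-0.33,-0.22,0,0],[-0.33,-0.22,0,0],[-0.33,-0.22,0,0],[-0.33,-0.22,0,0],[-0.33,-0.22,0,0],[-0.33,-0.22,0,0]],
], hand=1)

```text
time: 2.97
eef_pos: [0.4039, -0.1261, 0.2058]
eef_rot: [0.353, 0.936, 0.0, 0.001]
ft_force: [0.9, -0.2, 0.6]
gripper_width: 1.0
gripper_force: 0.0
```

Emit:
step_arm([
  [[-0.33,-0.22,0,0],[-0.33,-0.22,0,0],[-0.33,-0.22,0,0],[-0.33,-0.22,0,0],[-0.33,-0.22,0,0],[0,0,0,0],[0,0,0,0],[0,0,0,0]],
])

```text
time: 3.63
eef_pos: [0.4547, -0.3149, 0.205]
eef_rot: [0.353, 0.936, 0.0, -0.001]
ft_force: [-0.7, 0.2, 0.6]
gripper_width: 1.002
gripper_force: 0.0
```

```bash
cat >> h.py <<'E'
def pose():
    st=env.get_state(); R=Ro.from_quat(st['eef_rot']).as_matrix()
    print('t',round(float(st['time']),2),'pos',np.round(st['eef_pos'],4),'yawx',round(np.degrees(np.arctan2(R[1,0],R[0,0])),2),'tilt',np.round(R[:2,2],4),'F',np.round(st['ft_force'],1),'w',round(float(st['gripper_width']),3))
    return st,R
def axis_of(cam,q,z,st):
    o=env.outline_of(cam,q)
    if not o: return None
    o=o[0]; v,u=np.nonzero(o['pixels'])
    P=np.array([at_z(cam,(a,b),z,st)[:2] for a,b in zip(u,v)])
    c=P.mean(0); w,V=np.linalg.eigh(np.cov((P-c).T)); return o['score'],P,c,V[:,1]
E
python3 - <<'E'
from h import *
st,R=pose()
a=save('wrist','wrist1')
for q,z in dict(knife=0,blade_end=.01,handle_end=.01,pocket=.011,tail_lips=.0225,blade_pocket=.0185,tray=0).items():
    for m in env.mark_of('wrist',q)[:2]:
        print(q,round(m['score'],2),np.round(m['xy'],1),np.round(at_z('wrist',m['xy'],z,st),4)[:2])
r=axis_of('wrist','knife',.01,st)
if r:
    s,P,c,d=r; d=d*np.sign(d[0]); n=np.array([-d[1],d[0]])
    t=(P-c)@d; e=(P-c)@n
    print(s,c,'yaw',np.degrees(np.arctan2(d[1],d[0])),t.min(),t.max())
    for x in np.arange(t.min()+.01,t.max(),.02):
        k=abs(t-x)<.004; print(np.round([x-t.min(),e[k].min(),e[k].max()],4))
E
```

```text
t 3.63 pos [ 0.4547 -0.3149  0.205 ] yawx 138.68 tilt [-0.0008  0.0013] F [-0.7  0.2  0.6] w 1.002
knife 0.66 [239.5 220.1] [ 0.4921 -0.3805]
blade_end 0.68 [237.8 281.8] [ 0.5612 -0.447 ]
handle_end 0.92 [234.5 144.7] [ 0.4097 -0.3137]
pocket 0.89 [421.4 108.9] [ 0.5352 -0.0849]
tail_lips 0.58 [387.4  57.8] [ 0.4487 -0.0891]
blade_pocket 0.95 [446.9 145. ] [ 0.6001 -0.0823]
tray 0.73 [406.2 120.7] [ 0.5373 -0.1107]
0.83 [ 0.49921355 -0.38771662] yaw -40.70952925960969 -0.11828455119220546 0.08970591069632486
[ 0.01   -0.0095  0.0097]
[ 0.03   -0.0101  0.0106]
[ 0.05   -0.0095  0.0102]
[ 0.07   -0.0089  0.0085]
[ 0.09   -0.0097  0.0094]
[ 0.11   -0.0118  0.0115]
[ 0.13   -0.0141  0.0138]
[ 0.15   -0.0208  0.019 ]
[ 0.17   -0.0248  0.0245]
[ 0.19   -0.029   0.0287]
```

View pics/wrist1.png

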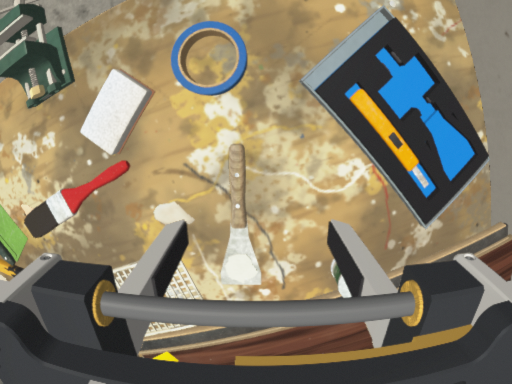

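The wrist view shows the knife vertical at col ~237, tail at row 145 and blade edge at row 283. The tray is top right with the foam shifted towards its blade end. Next I'll align with the handle and descend.

Emit:
step_arm([
  [[-0.22,-0.26,0,-0.0034],[0,0,0.35,0],[0,0,0.35,0],[0,0,0.35,0],[0,0,0.35,0],[0,0,0.25,0],[0,0,0.2,0],[0,0,0.08,0],[0,0,0.06,0],[0,0,0.0,0],[0,0,0,0],[0,0,0,0]],
])

```text
time: 5.08
eef_pos: [0.4556, -0.3506, 0.0083]
eef_rot: [0.348, 0.938, -0.001, 0.002]
ft_force: [-0.1, 0.3, 0.8]
gripper_width: 1.001
gripper_force: 0.0
```

```bash
python3 - <<'E'
from h import *
st,R=pose()
E
```

```text
t 5.08 pos [ 0.4556 -0.3506  0.0083] yawx 139.32 tilt [ 0.0024 -0.0025] F [-0.1  0.3  0.8] w 1.001
```

Emit:
step_arm([
  [[0,0,0.04,0],[0,0,0,0],[0,0,0,0]],
])

```text
time: 5.33
eef_pos: [0.4546, -0.3496, 0.0029]
eef_rot: [0.348, 0.938, -0.0, 0.0]
ft_force: [-0.5, 0.1, 0.8]
gripper_width: 0.999
gripper_force: 0.0
```

Emit:
step_arm([
  [[0,0,0,0],[0,0,0,0],[0,0,0,0],[0,0,0,0],[0,0,0,0],[0,0,0,0],[0,0,0,0],[0,0,0,0],[0,0,0,0],[0,0,0,0],[0,0,0,0],[0,0,0,0]],
], hand=0)

```text
time: 6.33
eef_pos: [0.4544, -0.3495, 0.0024]
eef_rot: [0.348, 0.938, -0.0, -0.0]
ft_force: [-0.3, -0.6, -0.7]
gripper_width: 0.225
gripper_force: 30.0
```

Emit:
step_arm([
  [[0,0,-0.2,0],[0,0,-0.35,0],[0,0,-0.35,0],[0,0,-0.35,0],[0,0,-0.35,0],[0,0,0,0],[0,0,0,0],[0,0,0,0]],
])

```text
time: 7.0
eef_pos: [0.4538, -0.3488, 0.1614]
eef_rot: [0.348, 0.938, 0.0, -0.001]
ft_force: [-1.4, 0.4, -1.1]
gripper_width: 0.227
gripper_force: 30.0
```

```bash
python3 - <<'E'
from h import *
st,R=pose()
a=save('wrist','wrist2')
for q in ('blade_end','handle_end','pocket','scoops','tail_lips','neck_lips','blade_pocket'):
    for m in env.mark_of('wrist',q)[:2]:
        z={'pocket':.011,'scoops':.027,'tail_lips':.0225,'neck_lips':.0225,'blade_pocket':.0185}.get(q,st['eef_pos'][2]+.007)
        X=at_z('wrist',m['xy'],z,st); print(q,round(m['score'],2),np.round(m['xy'],1),np.round(X,4)[:2],'tool',np.round(R.T@(X-st['eef_pos']),4))
E
```

```text
t 7.0 pos [ 0.4538 -0.3488  0.1614] yawx 139.31 tilt [-0.0013  0.0013] F [-1.4  0.4 -1.1] w 0.227
handle_end 0.93 [257.3 155.4] [ 0.4132 -0.3138] tool [ 0.0536  0.0001 -0.0069]
pocket 0.81 [456.6  95.3] [ 0.5337 -0.081 ] tool [0.1137 0.2551 0.1506]
scoops 0.86 [446.7  72. ] [ 0.4959 -0.0866] tool [0.1387 0.2262 0.1347]
tail_lips 0.93 [420.9  41.5] [ 0.4483 -0.0918] tool [0.1714 0.1912 0.1392]
neck_lips 0.76 [456.9  89.9] [ 0.5237 -0.0838] tool [0.1195 0.2465 0.1392]
blade_pocket 0.95 [481.2 137.3] [ 0.6008 -0.0806] tool [0.0631 0.2992 0.1431]
blade_pocket 0.48 [422.8  44.2] [ 0.453  -0.0892] tool [0.1696 0.1963 0.1432]
```

View pics/wrist2.png

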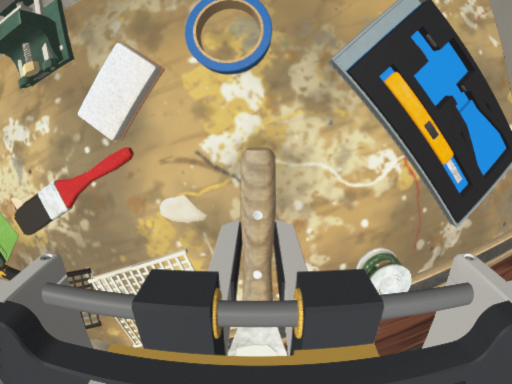

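The knife is gripped centrally with its tail at (257,149). I'll turn it to the tray's heading and look at the pocket from beside it.

Emit:
step_arm([
  [[0,0,-0.05,-0.0357],[0,0,-0.05,-0.0357],[0,0,-0.05,-0.0357],[0,0,-0.05,-0.0357],[0,0,-0.05,-0.0357],[0,0,-0.05,-0.0357],[0,0,-0.05,-0.0357],[-0.245,0.295,0,0],[-0.245,0.295,0,0],[-0.245,0.295,0,0],[-0.245,0.295,0,0],[-0.245,0.295,0,0],[-0.245,0.295,0,0],[-0.245,0.295,0,0],[0,0,0,0],[0,0,0,0],[0,0,0,0]],
])

```text
time: 8.82
eef_pos: [0.6097, -0.1308, 0.197]
eef_rot: [-0.038, 0.999, -0.0, -0.001]
ft_force: [-1.0, -0.4, -0.5]
gripper_width: 0.223
gripper_force: 30.0
```

```bash
python3 - <<'E'
from h import *
st,R=pose()
a=save('wrist','wrist3')
for q in ('handle_end','tray','pocket','scoops','tail_lips','neck_lips','blade_pocket'):
    for m in env.mark_of('wrist',q)[:1]:
        z={'tray':0,'pocket':.011,'scoops':.027,'tail_lips':.0225,'neck_lips':.0225,'blade_pocket':.0185}.get(q,st['eef_pos'][2]+.007)
        X=at_z('wrist',m['xy'],z,st); print(q,round(m['score'],2),np.round(m['xy'],1),np.round(X,4)[:2],'tool',np.round(R.T@(X-st['eef_pos']),4))
E
```

```text
t 8.82 pos [ 0.6097 -0.1308  0.197 ] yawx -175.67 tilt [-0.0011 -0.0004] F [-1.  -0.4 -0.5] w 0.223
handle_end 0.72 [256.4 155.4] [ 0.5566 -0.1346] tool [ 0.0532  0.0002 -0.0069]
tray 0.7 [276.8 117.1] [ 0.5389 -0.1109] tool [0.0689 0.0252 0.1971]
pocket 0.62 [297.8 118.2] [ 0.5375 -0.0858] tool [0.0683 0.0503 0.186 ]
scoops 0.62 [303.3  82.8] [ 0.4947 -0.0852] tool [0.111  0.0542 0.1701]
tail_lips 0.91 [301.3  47.5] [ 0.4515 -0.0902] tool [0.1545 0.0525 0.1746]
neck_lips 0.65 [301.  108.7] [ 0.5256 -0.0846] tool [0.0802 0.0524 0.1746]
blade_pocket 0.89 [296.8 174.4] [ 0.6065 -0.0811] tool [-0.0008  0.0498  0.1785]
```

View pics/wrist3.png

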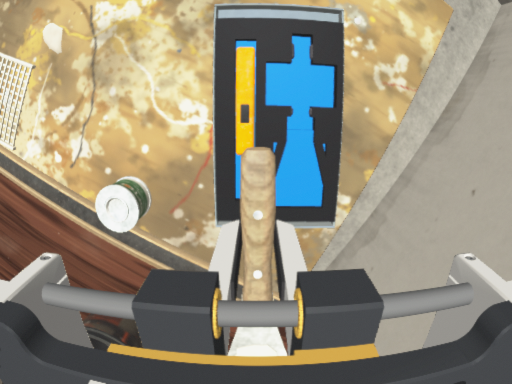

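The wrist view shows the pocket clearly: tail slot end at about (301,37), scoops at rows 63–107, blade pocket down to row 206, tin at (120,205). I'll centre laterally over the pocket and measure its outline there.

Emit:
step_arm([
  [[0,0.26,0,0],[0,0.26,0,0],[0,0,0,0],[0,0,0,0],[0,0,0,0]],
])

```text
time: 9.63
eef_pos: [0.6062, -0.0794, 0.1976]
eef_rot: [-0.037, 0.999, -0.0, 0.0]
ft_force: [0.1, 0.3, -0.5]
gripper_width: 0.219
gripper_force: 30.0
```

```bash
cat > meas.py <<'E'
from h import *
st,R=pose()
import sys
a=save('wrist',sys.argv[1]).astype(int)
cv2.imwrite('pics/z.png',cv2.resize(a[20:240,180:340].astype(np.uint8),None,fx=2.7,fy=2.7,interpolation=cv2.INTER_CUBIC)[:,:,::-1])
blue=((a[:,:,2]>a[:,:,0]+70)&(a[:,:,2]>120)).astype(np.uint8)
n,l,s,c=cv2.connectedComponentsWithStats(blue)
def T(u,v,z): return (R.T@(at_z('wrist',(u,v),z,st)-st['eef_pos']))*1e3
def sub(row,lo,hi):  # subpixel crossings of blueness
    f=(a[row,:,2]-a[row,:,0]).astype(float); m=[]
    for u in range(lo,hi):
        if (f[u]-70)*(f[u+1]-70)<0: m.append(u+(70-f[u])/(f[u+1]-f[u]))
    return m
c0=T(0,0,0)
rows=np.where(blue[20:230,225:330].any(1))[0]+20
print('rows',rows.min(),rows.max())
for r in range(rows.min(),rows.max()+1,4):
    m=sub(r,215,330)
    if len(m)>=2:
        L=T(m[0],r,.027);Q=T(m[-1],r,.027); print(r,np.round(m,1),'x',np.round(L[0],1),'y',np.round([L[1],Q[1],(L[1]+Q[1])/2,Q[1]-L[1]],1))
c=env.get_calibration('wrist'); print(np.round(c['tool_from_camera'],3).tolist(),np.round(c['K'],1).tolist())
E
python3 meas.py wrist4
```

```text
t 9.63 pos [ 0.6062 -0.0794  0.1976] yawx -175.7 tilt [ 0.0004 -0.0008] F [ 0.1  0.3 -0.5] w 0.219
rows 35 205
35 [247.7 268.1] x 167.9 y [-10.4  13.2   1.4  23.6]
39 [247.2 268.5] x 162.9 y [-10.9  13.6   1.4  24.6]
43 [248.5 267. ] x 158.0 y [-9.4 12.   1.3 21.3]
47 [249.3 265.8] x 153.1 y [-8.5 10.6  1.1 19.1]
51 [249.3 265.9] x 148.2 y [-8.5 10.6  1.1 19.2]
55 [249.2 265.9] x 143.3 y [-8.6 10.6  1.  19.2]
59 [247.  268.4] x 138.5 y [-11.2  13.5   1.2  24.7]
63 [222.3 291.5] x 134.3 y [-39.8  40.3   0.3  80.1]
67 [222.2 292.9] x 129.5 y [-39.9  42.    1.   81.9]
71 [222.1 292.9] x 124.7 y [-40.   42.    1.   81.9]
75 [222.2 292.8] x 119.9 y [-39.9  41.8   1.   81.7]
79 [222.  292.8] x 115.1 y [-40.1  41.9   0.9  82. ]
83 [222.1 292.6] x 110.4 y [-40.   41.7   0.8  81.8]
87 [222.1 292.6] x 105.6 y [-40.1  41.7   0.8  81.9]
91 [222.  292.7] x 100.9 y [-40.3  41.8   0.8  82.1]
95 [222.  292.6] x 96.1 y [-40.2  41.7   0.8  81.9]
103 [222.1 292.4] x 86.7 y [-40.2  41.6   0.7  81.8]
107 [248.  266.6] x 81.5 y [-10.   11.5   0.7  21.5]
111 [248.4 265.7] x 76.8 y [-9.5 10.5  0.5 20.1]
115
[... 808 characters left out ...]
2  54.6]
175 [232.6 240.3 274.9 280.1] x 0.2 y [-29.1  28.4  -0.3  57.4]
179 [231.5 240.2 275.  281.2] x -4.8 y [-30.5  29.7  -0.4  60.3]
183 [230.5 239.9 275.  282.4] x -9.8 y [-31.9  31.4  -0.3  63.3]
187 [230.3 239.9 275.  282.5] x -14.9 y [-32.2  31.6  -0.3  63.8]
191 [230.3 239.9 275.2 282.4] x -20.0 y [-32.3  31.6  -0.4  64. ]
195 [230.3 239.7 275.2 282.1] x -25.1 y [-32.4  31.4  -0.5  63.8]
199 [230.4 239.7 275.2 282.1] x -30.3 y [-32.6  31.5  -0.6  64. ]
203 [230.6 239.6 275.2 281.9] x -35.5 y [-32.4  31.4  -0.5  63.8]
[[0.0, -0.961, -0.277, 0.081], [1.0, 0.0, 0.0, 0.001], [-0.0, -0.277, 0.961, -0.179], [0.0, 0.0, 0.0, 1.0]] [[297.3, 0.0, 257.3], [0.0, 297.3, 190.4], [0.0, 0.0, 1.0]]
```

View pics/z.png

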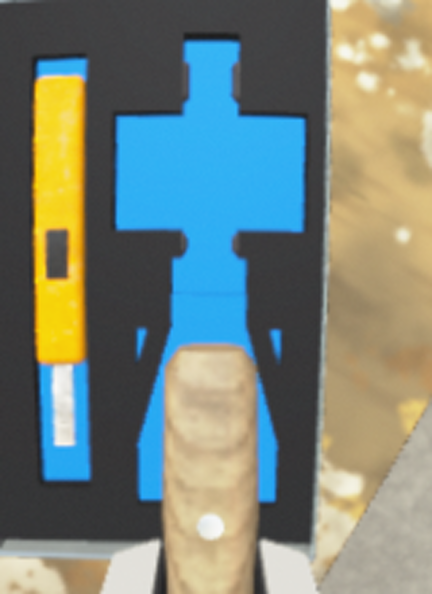

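The measured centreline is tilted about 0.56° in the tool frame, and the pocket centre is at tool x ≈ +65 mm. I'll lower to just above the foam, 30 mm short, so tail and slot can be compared at nearly the same depth.

Emit:
step_arm([
  [[0,-0.005,0,0.0031],[0.27,0,0,0],[0.27,0,0,0],[0.27,0,0,0],[0,0,0.35,0],[0,0,0.35,0],[0,0,0.35,0],[0,0,0.35,0],[0,0,0.1,0],[0,0,0.06,0],[0,0,0,0],[0,0,0,0],[0,0,0,0],[0,0,0,0]],
])

```text
time: 10.85
eef_pos: [0.5273, -0.0853, 0.0437]
eef_rot: [-0.033, 0.999, -0.001, 0.002]
ft_force: [-0.1, 0.4, -0.9]
gripper_width: 0.222
gripper_force: 30.0
```

```bash
cat > close.py <<'E'
from h import *
import sys
st,R=pose()
a=save('wrist',sys.argv[1]); r0,r1=int(sys.argv[2]),int(sys.argv[3])
cv2.imwrite('pics/'+sys.argv[1]+'c.png',cv2.resize(a[60:260,160:360],None,fx=3,fy=3,interpolation=cv2.INTER_CUBIC)[:,:,::-1])
a=a.astype(float)
def T(u,v,z): return (R.T@(at_z('wrist',(u,v),z,st)-st['eef_pos']))*1e3
def cross(f,th,lo,hi): return [u+(th-f[u])/(f[u+1]-f[u]) for u in range(lo,hi) if (f[u]-th)*(f[u+1]-th)<0]
zk=st['eef_pos'][2]-.0024+.010
B=a[:,:,2]-a[:,:,0]
for r in range(r0,r1,3):
    m=cross(-B[r],15,190,330); b=cross(B[r],70,190,330)
    o=[r,'knife',np.round(m,1)]
    if len(m)>=2: o+=[np.round([T(m[0],r,zk)[1],T(m[-1],r,zk)[1],(T(m[0],r,zk)[1]+T(m[-1],r,zk)[1])/2],2)]
    o+=['blue',np.round(b,1)]
    if len(b)>=2: L,Q=T(b[0],r,.027),T(b[-1],r,.027); o+=[np.round([L[0],L[1],Q[1],(L[1]+Q[1])/2],1)]
    print(*o)
E
python3 close.py wrist5 60 260
```

```text
t 10.85 pos [ 0.5273 -0.0853  0.0437] yawx -176.26 tilt [ 0.0042 -0.0014] F [-0.1  0.4 -0.9] w 0.222
60 knife [] blue []
63 knife [] blue []
66 knife [] blue []
69 knife [] blue []
72 knife [] blue []
75 knife [] blue []
78 knife [] blue []
81 knife [] blue []
84 knife [] blue []
87 knife [] blue []
90 knife [] blue []
93 knife [] blue [238.5 274.9] [ 90.8 -11.5  12.1   0.3]
96 knife [] blue [238.7 274.9] [ 88.8 -11.3  12.1   0.4]
99 knife [] blue [238.7 274.9] [ 86.8 -11.3  12.2   0.4]
102 knife [] blue [238.7 274.8] [ 84.8 -11.4  12.1   0.3]
105 knife [] blue [238.6 274.8] [ 82.9 -11.4  12.1   0.3]
108 knife [] blue [239.5 274.2] [ 80.9 -10.9  11.7   0.4]
111 knife [] blue [242.2 271.4] [78.9 -9.1  9.9  0.4]
114 knife [] blue [242.6 270.8] [76.9 -8.8  9.5  0.3]
117 knife [] blue [242.6 270.7] [74.9 -8.9  9.5  0.3]
120 knife [] blue [242.9 270.7] [73.  -8.7  9.5  0.4]
123 knife [] blue [242.9 270.7] [71.  -8.7  9.5  0.4]
126 knife [] blue [242.9 270.7] [69.  -8.7  9.5  0.4]
129 knife [] blue [242.9 270.7] [67.  -8.7  9.5  0.4]
132 knife [] blue [242.5 270.8] [65.  -9.   9.6  0.3]
13
[... 2932 characters left out ...]
e [242.3 272.8 325.5] [-8.77 44.79 18.01] blue []
240 knife [242.6 272.6 325.3] [-8.62 44.83 18.11] blue []
243 knife [242.7 271.8 324.9] [-8.61 44.79 18.09] blue []
246 knife [242.9 271.6 324.6] [-8.52 44.73 18.11] blue [241.4 242.3 272.8 273.2] [-17.4 -10.9  12.4   0.7]
249 knife [243.2 271.  324.3] [-8.35 44.79 18.22] blue [240.5 242.6 271.8 274.3] [-19.9 -11.6  13.3   0.8]
252 knife [243.7 270.7 324.2] [-8.08 44.87 18.4 ] blue [240.2 242.9 271.6 274.7] [-22.4 -11.9  13.6   0.9]
255 knife [243.9 270.3 323.5] [-7.99 44.63 18.32] blue [240.  243.2 271.1 274.9] [-25.  -12.1  13.8   0.8]
258 knife [244.  270.2 323.3] [-7.96 44.68 18.36] blue [239.5 243.5 271.  275.3] [-27.6 -12.6  14.2   0.8]
```

View pics/wrist5c.png

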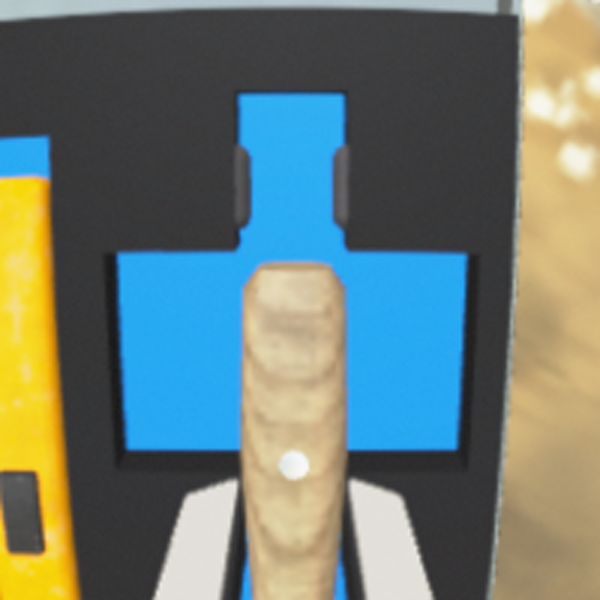

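Knife centreline y=+0.83 and slot y=+0.35, and the two are parallel, so I need a 0.5 mm lateral shift. The tail is at tool x≈58.8 and the pocket centre at ≈−13.2, so I need +33 mm along tool x. I'll apply both and descend to about 10 mm above home.

Emit:
step_arm([
  [[0.33,-0.005,0,0],[0,0,0,0],[0,0,0,0],[0,0,0.06,0],[0,0,0.06,0],[0,0,0.04,0],[0,0,0.02,0],[0,0,0,0],[0,0,0,0],[0,0,0,0]],
])

```text
time: 11.73
eef_pos: [0.4929, -0.0875, 0.0235]
eef_rot: [-0.033, 0.999, -0.0, 0.0]
ft_force: [-0.2, -1.4, 0.1]
gripper_width: 0.223
gripper_force: 30.0
```

```bash
python3 close.py wrist6 130 200 | cut -c1-110
```

```text
t 11.73 pos [ 0.4929 -0.0875  0.0235] yawx -176.26 tilt [ 0.0005 -0.0004] F [-0.2 -1.4  0.1] w 0.223
130 knife [] blue []
133 knife [] blue []
136 knife [] blue []
139 knife [] blue []
142 knife [] blue []
145 knife [] blue []
148 knife [247.8 267.4] [-4.75  6.61  0.93] blue [237.2 246.3 269.4 276.1] [ 57.2 -11.2  11.9   0.3]
151 knife [244.6 270.9] [-6.68  8.63  0.98] blue [237.4 243.7 271.7 276.1] [ 55.4 -11.1  11.9   0.4]
154 knife [242.5 273.2] [-7.86  9.97  1.06] blue [237.4 241.7 274.1 275.9] [ 53.5 -11.2  11.8   0.3]
157 knife [241.4 274.4] [-8.52 10.72  1.1 ] blue [237.4 240.7] [ 51.7 -11.2  -9.2 -10.2]
160 knife [241.4 274.5] [-8.57 10.81  1.12] blue [237.3 240.6] [ 49.9 -11.2  -9.2 -10.2]
163 knife [241.3 275.9] [-8.64 11.63  1.5 ] blue [237.4 240.6] [ 48.1 -11.2  -9.3 -10.3]
166 knife [240.1 275.7] [-9.39 11.55  1.08] blue []
169 knife [239.7 275.7] [-9.64 11.58  0.97] blue []
172 knife [239.7 275.7] [-9.68 11.62  0.97] blue []
175 knife [239.6 275.7] [-9.71 11.65  0.97] blue []
178 knife [239.5 275.7] [-9.83 11.69  0.93] blue []
181 knife [239.5 275.8] [-9.88 11.73  0.93] blue []
184 knife [239.4 275.7] [-9.91 11.75  0.92] blue []
187 knife [239.4 275.7] [-9.95 11.77  0.91] blue []
190 knife [239.3 275.7] [-10.07  11.82   0.87] blue []
193 knife [239.8 275.8] [-9.82 11.86  1.02] blue []
196 knife [240.7 275.9] [-9.3  11.96  1.33] blue [237.6 239.9] [ 27.3 -11.4 -10.  -10.7]
199 knife [240.7 275.6] [-9.3  11.84  1.27] blue [237.2 240. ] [ 25.4 -11.7 -10.  -10.9]
```

View pics/wrist6c.png

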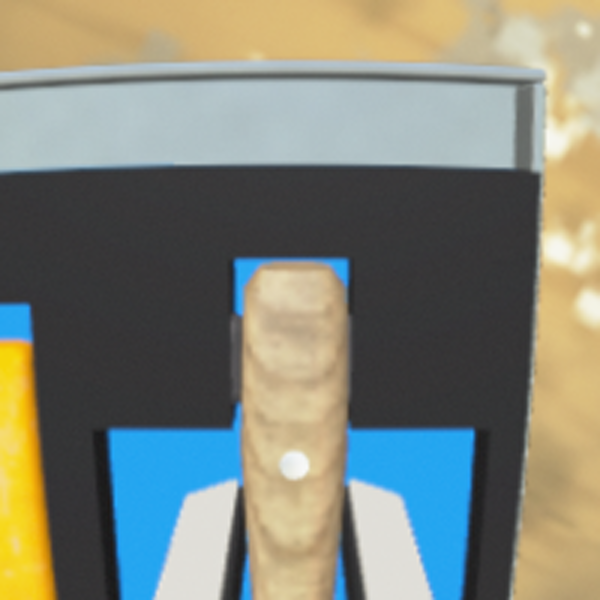

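The tail sits in the slot, at crop (295,262) with the slot end at y 258, so there is only ~0.3 mm end gap and the knife is ~0.6 mm to one side. I'll correct both.

Emit:
step_arm([
  [[-0.012,-0.006,0,0],[0,0,0,0],[0,0,0,0],[0,0,0,0],[0,0,0,0],[0,0,0,0]],
])

```text
time: 12.28
eef_pos: [0.4936, -0.0877, 0.0234]
eef_rot: [-0.033, 0.999, 0.0, -0.0]
ft_force: [-0.3, 0.3, -1.3]
gripper_width: 0.226
gripper_force: 30.0
```

```bash
cat > gap.py <<'E'
from h import *
st,R=pose()
a=env.camera('wrist').astype(float); B=a[:,:,2]-a[:,:,0]
def T(u,v,z): return (R.T@(at_z('wrist',(u,v),z,st)-st['eef_pos']))*1e3
f=B[:,250:266].mean(1)
for u0,u1 in((250,265),(241,243),(215,230),(285,300)):
    f=B[:,u0:u1].mean(1)
    print(u0,[(round(v+(t-f[v])/(f[v+1]-f[v]),1),t) for v in range(120,230) for t in(0,70) if (f[v]-t)*(f[v+1]-t)<0][:6])
print('rows->x z27',[(r,round(T(257,r,.027)[0],1)) for r in(142,146,150,200,204)])
for r in (150,153,156,160,176,184): 
    g=B[r]; print(r,'b70',[round(u+(70-g[u])/(g[u+1]-g[u]),1) for u in range(225,290) if (g[u]-70)*(g[u+1]-70)<0],'k-15',[round(u+(-15-g[u])/(g[u+1]-g[u]),1) for u in range(225,290) if (g[u]+15)*(g[u+1]+15)<0])
E
python3 gap.py
```

```text
t 12.28 pos [ 0.4936 -0.0877  0.0234] yawx -176.26 tilt [-0.      0.0001] F [-0.3  0.3 -1.3] w 0.226
250 [(np.float64(124.8), 0), (np.float64(125.2), 0), (np.float64(137.8), 0), (np.float64(138.7), 0), (np.float64(144.2), 70), (np.float64(146.7), 70)]
241 [(np.float64(124.5), 0), (np.float64(125.5), 0), (np.float64(126.3), 0), (np.float64(138.5), 0), (np.float64(144.2), 70), (np.float64(153.8), 70)]
215 [(np.float64(188.1), 0), (np.float64(189.6), 0), (np.float64(190.6), 0), (np.float64(201.0), 70), (np.float64(228.7), 70)]
285 [(np.float64(177.5), 0), (np.float64(178.2), 0), (np.float64(184.9), 0), (np.float64(185.3), 0), (np.float64(188.8), 0), (np.float64(189.7), 0)]
rows->x z27 [(142, np.float64(60.7)), (146, np.float64(58.3)), (150, np.float64(55.9)), (200, np.float64(24.8)), (204, np.float64(22.1))]
150 b70 [np.float64(237.7), np.float64(244.4), np.float64(270.8), np.float64(276.4)] k-15 [np.float64(245.0), np.float64(270.0)]
153 b70 [np.float64(237.7), np.float64(242.2), np.float64(273.0), np.float64(276.5)] k-15 [np.float64(242.8), np.float64(272.2)]
156 b70 [np.float64(237.6), np.float64(240.5), np.float64(274.9), np.float64(276.3)] k-15 [np.float64(241.0), np.float64(273.8)]
160 b70 [np.float64(237.7), np.float64(240.4)] k-15 [np.float64(240.9), np.float64(274.3)]
176 b70 [] k-15 [np.float64(239.5), np.float64(275.6)]
184 b70 [] k-15 [np.float64(239.3), np.float64(275.6)]
```

Emit:
step_arm([
  [[-0.004,-0.003,0,0],[0,0,0,0],[0,0,0.015,0],[0,0,0.015,0],[0,0,0.01,0],[0,0,0,0],[0,0,0,0],[0,0,0,0]],
])

```text
time: 13.0
eef_pos: [0.4945, -0.0881, 0.0198]
eef_rot: [-0.033, 0.999, -0.0, 0.0]
ft_force: [-0.3, 1.1, 3.9]
gripper_width: 0.226
gripper_force: 30.0
```

Emit:
step_arm([
  [[0,0,0.01,0],[0,0,0.01,0],[0,0,0,0],[0,0,0,0],[0,0,0,0]],
])

```text
time: 13.42
eef_pos: [0.4947, -0.0882, 0.018]
eef_rot: [-0.033, 0.999, -0.0, 0.001]
ft_force: [0.0, 1.5, 6.3]
gripper_width: 0.22
gripper_force: 30.0
```

Emit:
step_arm([
  [[0,0,0.01,0],[0,0,0.01,0],[0,0,0,0],[0,0,0,0],[0,0,0,0]],
])

```text
time: 13.83
eef_pos: [0.4948, -0.0881, 0.0158]
eef_rot: [-0.033, 0.999, -0.0, 0.001]
ft_force: [1.1, 1.7, 4.3]
gripper_width: 0.226
gripper_force: 30.0
```

Emit:
step_arm([
  [[0,0,0.01,0],[0,0,0.01,0],[0,0,0,0],[0,0,0,0],[0,0,0,0]],
])

```text
time: 14.25
eef_pos: [0.4947, -0.0881, 0.0136]
eef_rot: [-0.033, 0.999, -0.0, 0.001]
ft_force: [2.9, 2.0, 2.9]
gripper_width: 0.224
gripper_force: 30.0
```

```bash
python3 gap.py
```

```text
t 14.25 pos [ 0.4947 -0.0881  0.0136] yawx -176.27 tilt [ 0.0013 -0.0002] F [2.9 2.  2.9] w 0.224
250 [(np.float64(137.6), 0), (np.float64(138.4), 0), (np.float64(144.6), 70), (np.float64(146.6), 70), (np.float64(147.3), 0)]
241 [(np.float64(120.7), 0), (np.float64(122.5), 0), (np.float64(123.3), 0), (np.float64(144.6), 70), (np.float64(153.8), 70), (np.float64(154.9), 0)]
215 [(np.float64(120.2), 0), (np.float64(151.8), 0), (np.float64(154.7), 0), (np.float64(175.7), 0), (np.float64(176.3), 0), (np.float64(182.5), 0)]
285 [(np.float64(153.5), 0), (np.float64(176.8), 0), (np.float64(181.4), 0), (np.float64(189.5), 0), (np.float64(190.2), 0), (np.float64(191.6), 0)]
rows->x z27 [(142, np.float64(61.9)), (146, np.float64(59.7)), (150, np.float64(57.4)), (200, np.float64(28.0)), (204, np.float64(25.5))]
150 b70 [np.float64(237.4), np.float64(244.2), np.float64(270.8), np.float64(278.2)] k-15 [np.float64(244.8), np.float64(270.0)]
153 b70 [np.float64(237.4), np.float64(242.1), np.float64(273.0), np.float64(278.1)] k-15 [np.float64(242.8), np.float64(272.2)]
156 b70 [np.float64(237.4), np.float64(240.5), np.float64(274.5), np.float64(278.1)] k-15 [np.float64(241.0), np.float64(273.7)]
160 b70 [np.float64(237.6), np.float64(240.4), np.float64(274.6), np.float64(278.1)] k-15 [np.float64(240.9), np.float64(273.8)]
176 b70 [] k-15 [np.float64(239.9), np.float64(274.9)]
184 b70 [] k-15 [np.float64(239.8), np.float64(274.8)]
```

At home height with small forces. Releasing within the scoop width, then lifting clear.

Emit:
step_arm([
  [[0,0,0,0],[0,0,0,0],[0,0,0,0],[0,0,0,0],[0,0,0,0],[0,0,0,0]],
], hand=0.45)

```text
time: 14.8
eef_pos: [0.4936, -0.088, 0.0131]
eef_rot: [-0.033, 0.999, 0.0, -0.0]
ft_force: [-0.1, -0.3, 0.2]
gripper_width: 0.449
gripper_force: 0.0
```

Emit:
step_arm([
  [[0,0,-0.2,0],[0,0,-0.3,0],[0,0,-0.3,0],[0,0,0,0],[0,0,0,0],[0,0,0,0]],
])

```text
time: 15.3
eef_pos: [0.4935, -0.0879, 0.093]
eef_rot: [-0.033, 0.999, 0.0, -0.0]
ft_force: [-0.4, 0.3, 0.1]
gripper_width: 0.45
gripper_force: 0.0
```

Emit:
step_arm([
  [[0,0,0,0],[0,0,0,0],[0,0,0,0],[0,0,0,0],[0,0,0,0],[0,0,0,0]],
], hand=0)

```text
time: 15.8
eef_pos: [0.4939, -0.088, 0.0931]
eef_rot: [-0.033, 0.999, 0.0, -0.0]
ft_force: [-0.4, -0.4, 0.3]
gripper_width: 0.062
gripper_force: 0.0
```

```bash
python3 - <<'E'
from h import *
st,R=pose()
a=save('wrist','wrist7')
cv2.imwrite('pics/w7c.png',cv2.resize(a[60:260,160:360],None,fx=3,fy=3,interpolation=cv2.INTER_CUBIC)[:,:,::-1])
for q,z in dict(handle_end=.021,blade_end=.021,tail_lips=.0225,scoops=.027).items():
    for m in env.mark_of('wrist',q)[:1]:
        X=at_z('wrist',m['xy'],z,st); print(q,round(m['score'],2),np.round(m['xy'],1),np.round(X,4)[:2],'tool',np.round(R.T@(X-st['eef_pos']),4))
E
```

```text
t 15.8 pos [ 0.4939 -0.088   0.0931] yawx -176.26 tilt [-0.0006  0.0002] F [-0.4 -0.4  0.3] w 0.062
handle_end 0.63 [259.1 140.9] [ 0.4411 -0.0891] tool [0.0527 0.0023 0.0722]
blade_end 0.67 [256.1 329.1] [ 0.6445 -0.0786] tool [-0.1509 -0.0005  0.072 ]
tail_lips 0.85 [254.9 152.7] [ 0.4512 -0.092 ] tool [ 0.0428 -0.0013  0.0706]
scoops 0.8 [260.3 206.2] [ 0.4971 -0.0844] tool [-0.0035  0.0034  0.0661]
```

View pics/w7c.png

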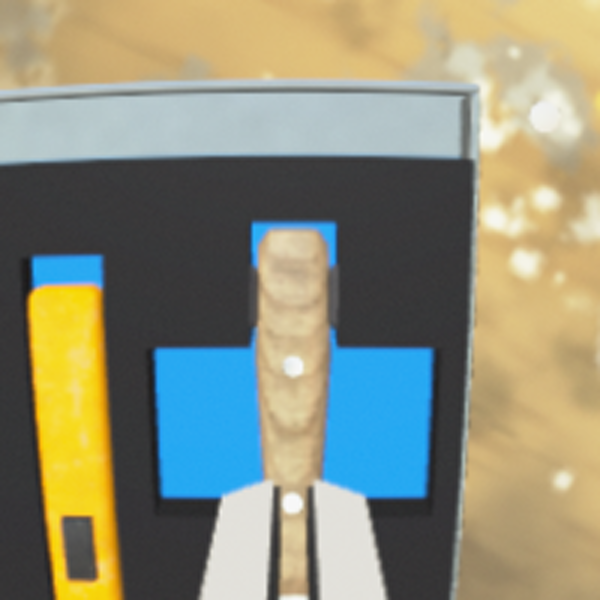

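The knife sits in the slot, tail at crop (293,230), fingers shut. I'll press with the shut tips on the tail first, then on the neck end.

Emit:
step_arm([
  [[0.36,0,0,0],[0,0,0.3,0],[0,0,0.2,0],[0,0,0.05,0],[0,0,0.03,0],[0,0,0.02,0],[0,0,0.01,0],[0,0,0.01,0],[0,0,0,0],[0,0,0,0],[0,0,0,0]],
], hand=0)

```text
time: 16.97
eef_pos: [0.4586, -0.0905, 0.0319]
eef_rot: [-0.033, 0.999, -0.0, 0.0]
ft_force: [0.7, 0.0, 1.1]
gripper_width: 0.004
gripper_force: 0.0
```

Emit:
step_arm([
  [[0,0,0.01,0],[0,0,0.005,0],[0,0,0,0],[0,0,0,0],[0,0,0,0]],
])

```text
time: 17.38
eef_pos: [0.4581, -0.0904, 0.0299]
eef_rot: [-0.033, 0.999, 0.0, -0.0]
ft_force: [0.0, 0.5, -0.0]
gripper_width: 0.009
gripper_force: 0.0
```

Emit:
step_arm([
  [[0,0,0.01,0],[0,0,0,0],[0,0,0,0],[0,0,0,0]],
])

```text
time: 17.72
eef_pos: [0.4582, -0.0904, 0.029]
eef_rot: [-0.033, 0.999, -0.0, 0.0]
ft_force: [0.2, -0.4, 0.2]
gripper_width: 0.005
gripper_force: 0.1
```

Emit:
step_arm([
  [[0,0,0.007,0],[0,0,0,0],[0,0,0,0],[0,0,0,0]],
])

```text
time: 18.05
eef_pos: [0.4583, -0.0905, 0.0287]
eef_rot: [-0.033, 0.999, -0.0, 0.0]
ft_force: [-1.0, 0.7, 5.8]
gripper_width: 0.005
gripper_force: 2.8
```

Emit:
step_arm([
  [[0,0,0.007,0],[0,0,0,0],[0,0,0,0],[0,0,0,0]],
])

```text
time: 18.38
eef_pos: [0.4583, -0.0905, 0.0286]
eef_rot: [-0.033, 0.999, -0.0, -0.0]
ft_force: [-2.8, 1.6, 10.8]
gripper_width: 0.003
gripper_force: 5.1
```

Emit:
step_arm([
  [[0,0,-0.1,0],[-0.35,0,0,0],[-0.33,0,0,0],[0,0,0,0],[0,0,0.05,0],[0,0,0.03,0],[0,0,0.01,0],[0,0,0,0],[0,0,0,0],[0,0,0,0]],
])

```text
time: 19.22
eef_pos: [0.5251, -0.0859, 0.0283]
eef_rot: [-0.032, 0.999, 0.0, -0.0]
ft_force: [0.7, 0.7, 0.1]
gripper_width: 0.005
gripper_force: 0.0
```

Emit:
step_arm([
  [[0,0,0.007,0],[0,0,0,0],[0,0,0,0],[0,0,0,0]],
])

```text
time: 19.55
eef_pos: [0.5256, -0.086, 0.0279]
eef_rot: [-0.033, 0.999, -0.0, -0.0]
ft_force: [-1.9, -0.5, 3.2]
gripper_width: 0.006
gripper_force: 1.4
```

Emit:
step_arm([
  [[0,0,0.005,0],[0,0,0,0],[0,0,0,0],[0,0,0,0]],
])

```text
time: 19.88
eef_pos: [0.5256, -0.086, 0.0278]
eef_rot: [-0.033, 0.999, -0.0, -0.001]
ft_force: [-2.8, -0.9, 6.5]
gripper_width: 0.006
gripper_force: 3.1
```

Emit:
step_arm([
  [[0,0,0.008,0],[0,0,0,0],[0,0,0,0],[0,0,0,0]],
])

```text
time: 20.22
eef_pos: [0.5256, -0.086, 0.0277]
eef_rot: [-0.033, 0.999, -0.0, -0.001]
ft_force: [-4.7, -0.4, 9.9]
gripper_width: 0.006
gripper_force: 5.3
```

Emit:
step_arm([
  [[0,0,-0.2,0],[-0.1,-0.2,-0.3,0],[-0.1,-0.3,-0.3,0],[-0.1,-0.3,-0.3,0],[0,-0.1,-0.2,0],[0,0,0,0],[0,0,0,0],[0,0,0,0]],
])

```text
time: 20.88
eef_pos: [0.5596, -0.1701, 0.1521]
eef_rot: [-0.033, 0.999, 0.001, -0.001]
ft_force: [-1.0, 0.3, -1.0]
gripper_width: 0.006
gripper_force: 0.0
```

```bash
python3 - <<'E'
from h import *
st,R=pose()
a=save('wrist','wrist8'); s=save('scene','scene8')
w=cv2.resize(a[0:230,180:380],(522,600),interpolation=cv2.INTER_CUBIC)
cv2.imwrite('pics/w8c.png',w[:,:,::-1])
P={}
for q in('handle_end','blade_end','pocket','scoops','tail_lips','neck_lips','blade_pocket'):
  for c in('wrist','scene'):
    for m in env.mark_of(c,q)[:1]:
        z=dict(handle_end=.021,blade_end=.021,pocket=.011,scoops=.027,blade_pocket=.0185).get(q,.0225)
        print(c,q,round(m['score'],2),np.round(m['xy'],1),np.round(at_z(c,m['xy'],z,st),4)[:2])
        P[c,q]=m['xy']
# triangulate ends
for q in('handle_end','blade_end'):
    if ('wrist',q) in P and ('scene',q) in P:
        o1,d1=ray('wrist',P['wrist',q],st);o2,d2=ray('scene',P['scene',q])
        k=np.linalg.lstsq(np.c_[d1,-d2],o2-o1,rcond=None)[0]; print(q,np.round(o1+d1*k[0],4),np.round(o2+d2*k[1],4))
E
```

```text
t 20.88 pos [ 0.5596 -0.1701  0.1521] yawx -176.26 tilt [-0.0025  0.0017] F [-1.   0.3 -1. ] w 0.006
wrist handle_end 0.66 [337.6  78.8] [ 0.44   -0.0925]
scene handle_end 0.81 [228.3 251.8] [ 0.45   -0.0928]
wrist blade_end 0.89 [327.8 256.3] [ 0.6439 -0.0784]
scene blade_end 0.79 [149.4 224.9] [ 0.6437 -0.0791]
wrist pocket 0.96 [333.9 163.5] [ 0.533  -0.0848]
scene pocket 0.84 [191.6 243.4] [ 0.5358 -0.0841]
wrist scoops 0.83 [342.7 129.3] [ 0.4931 -0.0838]
scene scoops 0.74 [207.  243.2] [ 0.4978 -0.0881]
wrist tail_lips 0.59 [340.3  91.4] [ 0.4533 -0.0889]
scene tail_lips 0.84 [226.2 250.3] [ 0.4551 -0.0931]
wrist neck_lips 0.62 [338.1 158.7] [ 0.5254 -0.084 ]
scene neck_lips 0.86 [199.1 241. ] [ 0.5185 -0.0889]
scene blade_pocket 0.65 [168.9 231.1] [ 0.5955 -0.0855]
handle_end [ 0.4406 -0.0937  0.0255] [ 0.4476 -0.0893  0.0258]
blade_end [ 0.6435 -0.0786  0.0217] [ 0.6432 -0.0787  0.0215]
```

View pics/w8c.png

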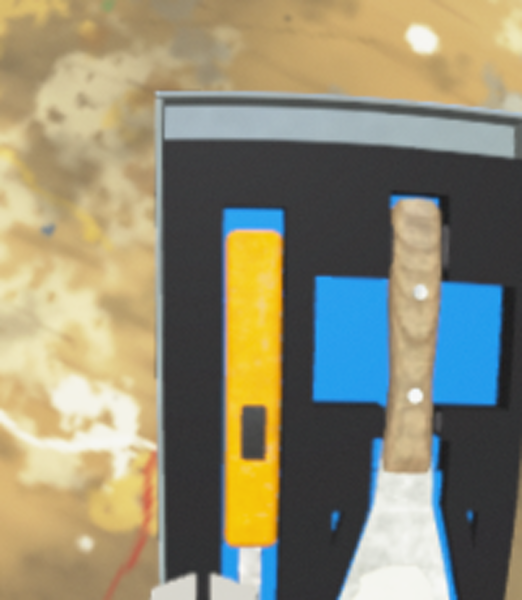

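The handle is down along its length, with the tail gap visible at about (415,200). I'll do a light probe on the blade to confirm its end is home too; home blade top is z ≈ 0.022.

Emit:
step_arm([
  [[-0.22,0.29,0,0],[-0.22,0.29,0,0],[-0.22,0.28,0,0],[0,0,0.35,0],[0,0,0.35,0],[0,0,0.35,0],[0,0,0.1,0],[0,0,0.05,0],[0,0,0.03,0],[0,0,0.02,0],[0,0,0,0],[0,0,0,0],[0,0,0,0]],
])

```text
time: 22.77
eef_pos: [0.6224, -0.0816, 0.0308]
eef_rot: [-0.032, 0.999, -0.0, 0.002]
ft_force: [-0.5, -0.0, 0.1]
gripper_width: 0.004
gripper_force: 0.0
```

Emit:
step_arm([
  [[0,0,0.015,0],[0,0,0.01,0],[0,0,0,0],[0,0,0,0],[0,0,0,0]],
])

```text
time: 23.18
eef_pos: [0.6209, -0.0811, 0.0263]
eef_rot: [-0.033, 0.999, 0.0, -0.0]
ft_force: [0.2, -0.1, -0.9]
gripper_width: 0.002
gripper_force: 0.0
```

Emit:
step_arm([
  [[0,0,0.01,0],[0,0,0,0],[0,0,0,0],[0,0,0,0]],
])

```text
time: 23.52
eef_pos: [0.621, -0.0811, 0.0253]
eef_rot: [-0.033, 0.999, 0.0, -0.0]
ft_force: [-0.8, -0.2, -0.4]
gripper_width: 0.007
gripper_force: 0.0
```

Emit:
step_arm([
  [[0,0,0.01,0],[0,0,0.01,0],[0,0,0,0],[0,0,0,0],[0,0,0,0]],
])

```text
time: 23.93
eef_pos: [0.621, -0.0811, 0.0233]
eef_rot: [-0.033, 0.999, 0.0, -0.0]
ft_force: [0.3, 0.1, -0.8]
gripper_width: 0.008
gripper_force: 0.0
```

Emit:
step_arm([
  [[0,0,0.01,0],[0,0,0.005,0],[0,0,0,0],[0,0,0,0],[0,0,0,0]],
])

```text
time: 24.35
eef_pos: [0.621, -0.0811, 0.0219]
eef_rot: [-0.033, 0.999, -0.0, -0.0]
ft_force: [0.3, -0.3, -0.5]
gripper_width: 0.006
gripper_force: 0.0
```

The tip reached z = 0.0219 without contact, so the blade is at or below home height. Retreating and handing in.

Emit:
step_arm([
  [[0,0,-0.2,0],[0,0,-0.35,0],[0,0,-0.35,0],[0,0,-0.35,0],[0,0,-0.2,0],[0,0,0,0],[0,0,0,0],[0,0,0,0]],
])

```text
time: 25.02
eef_pos: [0.6199, -0.0808, 0.1652]
eef_rot: [-0.033, 0.999, 0.0, -0.001]
ft_force: [-0.7, -0.3, 0.5]
gripper_width: 0.008
gripper_force: 0.0
```

```bash
python3 - <<'E'
from h import *
pose(); save('top','top9')
for q,z in dict(handle_end=.021,blade_end=.021,tin=0,tape=0,block=0).items():
    for m in env.mark_of('top',q)[:1]: print(q,round(m['score'],2),np.round(at_z('top',m['xy'],z),4)[:2])
print(env.sign_off())
E
```

```text
t 25.02 pos [ 0.6199 -0.0808  0.1652] yawx -176.27 tilt [-0.0027  0.0007] F [-0.7 -0.3  0.5] w 0.008
handle_end 0.67 [ 0.4504 -0.0879]
blade_end 0.76 [ 0.6421 -0.0856]
tin 0.63 [ 0.6579 -0.3063]
tape 0.75 [ 0.3077 -0.2698]
block 0.73 [ 0.262  -0.3985]
the job is handed in; nothing more can be done
None
```

The putty knife is in its pocket with the handle pressed past both pairs of foam lips (10–11 N, firm at floor height) and the blade end at home height; the tin, tape roll and sanding block are unmoved within measurement error, and the job was handed in at about 25 s.

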